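# Close a drilling jig whose one hand screw is cross-threaded

## Robot

A 6-joint arm with a two-finger parallel gripper is mounted at the origin on the work surface. World frame = base frame: x ahead of the robot, y to its left, z up, the work surface at z = 0. Lengths are in m, angles in rad, forces in N, time in s.
With the tool pointing down it reaches from about 0.4 to 0.825 m from the base axis. Payload 7 kg.
Tool frame: the origin (TCP) lies on the centre line of the jaws, within the pads' length; the fingertips stand arm.tip_reach ahead of it and the grasp point (between the pads) lies 5 mm behind it (arm.tip_reach is the distance from the TCP to the fingertips, in m); z points along the fingers, y is the line along which they close (so a half turn about z gives the same grasp; the last joint's range is limited). The gripper opens to 88 mm and grips with 3 to 60 N. Pads are 19 mm wide; open, the fingers measure 130 mm over their backs; the gripper's body (78 mm by 193 mm) begins 47 mm behind the grasp point.
Start: joints at [-0.837, 0.359, 0.012, 0, -1.224, -0.288], TCP at [0.291, -0.609, 0.241] pointing down, gripper open.
Joint ranges: [-3.07, 3.07], [-1.43, 2.12], [-1.02, 1.25], [-3.03, 1.67], [-3.05, -0], [-3.03, 3.03]. Speed limits (rad/s): [2.39, 2.39, 3.01, 3.14, 3.14, 3.14].

## Interface

Orientations are given as [roll, pitch, yaw] about the fixed x, y, z axes, in that order (R = Rz(yaw) Ry(pitch) Rx(roll)).
In Python, from station import status, optics, order, arm gives the robot as it stands. The module is installed in compiled form; this text tells all that it offers.
- The arm moves only by the shell command python3 -m jog 'ROWS' [FORCE]. ROWS is JSON, a list of rows, each a list of 3 entries, a list of its own where there are three numbers: the gripper command: -1 is shut, 1 is fully open, values between are in proportion, then the shift along the tool's x, y, z in mm, then the turn about the tool's z in rad. A call has 1 to 20 rows; each row is the pose to reach, as a shift and turn from the pose commanded when the call began, along the tool's axes at that moment; what a row does not reach only later rows make up. A row lasts 1/8 s, in which the tool goes at most 62.5 mm and 10.7 degrees, less where a joint would pass 70% of its speed; a pose out of reach is approached as far as the arm can. A call with a gripper value outside its range is refused whole. The fingers move at their own pace and stop on an object; FORCE is the grip in N (left out, the last holds). Time passes only in rows, so rows that repeat a pose let the fingers close. It gives the time, the measured TCP pose, the force, the opening and the grip force at its end, in the units of the state.
- status.get_state(): the state, without advancing time (a new reading comes with each control period).
- optics.grab_frame(name): name is "scene" or "top" or "wrist"; returns a dict with "color" (480x640x3 uint8, red, green, blue), "mtx" (3x3 intrinsics, pixels), "cam_to_world" (4x4, takes a point from camera to world coordinates). Camera axes: x right, y down, z forward; pixel columns grow to the right and rows downward; lengths in m; the calibration is good to about 2 mm. A picture is of the moment at which its call begins. There is no depth.
- order.job_done(): hands the job in; it is judged then, once.
The state is a dict: "t": time; "q": joint angles; "qd": joint speeds; "joint_efforts": joint torques, N m; "eef_pos": TCP position; "ee_rot": TCP orientation; "force": force on the tool from outside, world axes, zero at the start; "moment": the same for the moment, N m; "width": finger opening in m; "gripper_force": force on a finger pad.
Only numpy, scipy, OpenCV 4.12 (cv2) and the standard library are available. Lean on these libraries where they do the work, as an engineer would, in place of code of your own. Each camera call takes 0.05 s, during which the arm holds its last target. There are 200 camera calls.

## Task

The three orange hand screws of the drilling jig have only been set on their threads, and one of them, nobody knows which, is crossed. Try all three, one at a time, turning gently clockwise: run the two sound ones fully home, but on the crossed one turn only until you feel it begin to bind, stop without forcing it, and turn it back so that its dot is at the white start mark. Leave the loose things on the jig and the bench where they are.

Things in the scene. Friction and masses are not known exactly. Their poses are not given: they have to be found in the camera images.
- jig: The drilling jig, fixed to the bench: a plywood base, a workpiece panel and an aluminium guide plate stacked 340 x 200 x 40 mm (y, x, z). Origin: centre of its underside, on the bench; its flat top is 40 mm above the origin. Its x axis points across the short side (roughly away from the robot), y along the long side. The axes of the three orange hand screws are upright, at (x, y) = (-50, +115), (+50, 0) and (-50, -115) mm in this frame for screws 1, 2 and 3.
- grip_1 (a point): Orange bar handle of hand screw 1: bar 60 mm long, 14 mm wide, 30 mm high (from 14 to 44 mm above the jig's top) on a black round neck 30 mm in diameter. This point lies on the screw's axis, 36 mm above the jig's top, 8 mm below the bar's upper face: a good height to grip the bar across its 14 mm. Its x axis runs along the bar (to the end with the white dot), z is up.
- grip_2 (a point): Orange bar handle of hand screw 2: bar 60 mm long, 14 mm wide, 30 mm high (from 14 to 44 mm above the jig's top) on a black round neck 30 mm in diameter. This point lies on the screw's axis, 36 mm above the jig's top, 8 mm below the bar's upper face: a good height to grip the bar across its 14 mm. Its x axis runs along the bar (to the end with the white dot), z is up.
- grip_3 (a point): Orange bar handle of hand screw 3: bar 60 mm long, 14 mm wide, 30 mm high (from 14 to 44 mm above the jig's top) on a black round neck 30 mm in diameter. This point lies on the screw's axis, 36 mm above the jig's top, 8 mm below the bar's upper face: a good height to grip the bar across its 14 mm. Its x axis runs along the bar (to the end with the white dot), z is up.
- knob_1 (a joint): Turn of hand screw 1, rad: grows clockwise seen from above (screwing in). 0 = bar along the jig's x axis, the dot over the white start mark; +1.4 = fully home, the dot over the green mark, at a firm stop. It can be backed off as far as -0.4. Steep quick-lead thread: the screw sinks 2 mm per rad.
- knob_2 (a joint): Turn of hand screw 2, rad: grows clockwise seen from above (screwing in). 0 = bar along the jig's x axis, the dot over the white start mark; +1.4 = fully home, the dot over the green mark, at a firm stop. It can be backed off as far as -0.4. Steep quick-lead thread: the screw sinks 2 mm per rad.
- knob_3 (a joint): Turn of hand screw 3, rad: grows clockwise seen from above (screwing in). 0 = bar along the jig's x axis, the dot over the white start mark; +1.4 = fully home, the dot over the green mark, at a firm stop. It can be backed off as far as -0.4. Steep quick-lead thread: the screw sinks 2 mm per rad.
- shank_1: Threaded shank of screw 1, hidden in the jig, turning with the bar; origin on its axis, level with the jig's top. Sound: light drag (0.05 N m) all the way. Crossed: the same at first, then from somewhere between 0.25 and 0.75 rad it binds, with a springy torque growing 1.5 N m per further rad that pushes it back; 0.6 N m (24 N on the threads, 25 mm off the axis) damages it.
- shank_2: Threaded shank of screw 2, hidden in the jig, turning with the bar; origin on its axis, level with the jig's top. Sound: light drag (0.05 N m) all the way. Crossed: the same at first, then from somewhere between 0.25 and 0.75 rad it binds, with a springy torque growing 1.5 N m per further rad that pushes it back; 0.6 N m (24 N on the threads, 25 mm off the axis) damages it.
- shank_3: Threaded shank of screw 3, hidden in the jig, turning with the bar; origin on its axis, level with the jig's top. Sound: light drag (0.05 N m) all the way. Crossed: the same at first, then from somewhere between 0.25 and 0.75 rad it binds, with a springy torque growing 1.5 N m per further rad that pushes it back; 0.6 N m (24 N on the threads, 25 mm off the axis) damages it.
- drill_bush: Loose brass drill bush, 26 mm across, 20 mm high, standing on the jig between screws 1 and 3. Origin: centre of its underside.
- spare_knob: Spare orange bar knob, 60 x 14 mm bar, 44 mm high, standing loose on the bench. Origin: centre of its underside.
- glue: Orange glue bottle, 60 mm across, 170 mm high, standing on the bench. Origin: centre of its underside.
- tape: Roll of red tape lying on the bench, 90 mm across, 24 mm high. Origin: centre of its underside.
- screwdriver: Yellow-handled screwdriver lying on the bench. Origin: on its long axis, at the bench.
- hammer: Hammer lying on the bench. Origin: on its handle, at the bench.
- offcut: Wooden offcut, 110 x 70 x 18 mm, lying on the bench. Origin: centre of its underside.

How it is judged:
On the way:
1. the crossed screw has been turned in until it began to bind (at least 2 N on its threads, 0.05 N m) (contact force between any of shank_1, shank_2, shank_3 and anything else above 2 N), for 0.05 s.
At the end, for the whole second after the job is handed in: Two hand screws are home (turned to at least 1.25 of 1.4 rad), the third, the crossed one, is back at its start mark (within 0.25 rad of 0), and all are at rest (((value of joint knob_1 between -0.25 and 0.25 rad and value of joint each of knob_2, knob_3 above 1.25 rad) or (value of joint each of knob_1, knob_3 above 1.25 rad and value of joint knob_2 between -0.25 and 0.25 rad) or (value of joint each of knob_1, knob_2 above 1.25 rad and value of joint knob_3 between -0.25 and 0.25 rad)) and velocity of joint each of knob_1, knob_2, knob_3 below 0.05 rad/s); the robot touches nothing.
It fails at once if a crossed hand screw was forced (binding load above 24 N at its shank, which is 0.6 N m) (contact force between any of shank_1, shank_2, shank_3 and anything else above 24 N).
It fails at once if the drill bush on the jig was moved by more than 20 mm (distance of drill_bush from where it was at the start of the episode above 0.02 m).
It fails at once if a loose thing on the bench was moved by more than 30 mm (distance of any of spare_knob, glue, tape, screwdriver, hammer, offcut from where it was at the start of the episode above 0.03 m).
It also fails if it takes over 72 s, if anything falls off the work surface, if the arm or the gripper's body presses on something with over 40 N, if the wrist force passes 120 N, or if a joint passes its speed limit or range.

## Working session

There is one attempt and no reset: what is moved stays moved. The work goes in short steps, Python scripts to look and compute and a shell command to move; the robot and the scene stay as the last step left them, time stands still between calls to the robot, and variables do not carry over. Pictures are saved under pics/ and viewed, at most 10 in all, crops included, and the job is handed in when it is done.

```bash
mkdir -p pics; python3 - <<'E'
from station import status, optics, arm
import cv2,numpy as np
print(status.get_state()); print(arm.tip_reach)
for n in("top","scene"):
    f=optics.grab_frame(n); cv2.imwrite(f"pics/{n}0.png",f["color"][:,:,::-1]); np.savez(f"{n}0.npz",**f); print(n,f["mtx"].round(1).tolist(),f["cam_to_world"].round(4).tolist())
E
```

```text
{'t': 0.0, 'q': array([-8.36896544e-01,  3.59385108e-01,  1.10658549e-02, -3.62227460e-04,
       -1.22409408e+00, -2.88061251e-01]), 'qd': array([ 0.00122912,  0.0008585 , -0.00011532, -0.00027201,  0.00040749,
       -0.00175341]), 'joint_efforts': array([ 4.12677355e-04, -5.82720888e+01,  2.93054116e+01,  6.99736789e+00,
        6.74028648e-03, -1.71280631e-04]), 'eef_pos': array([ 0.29082782, -0.60861949,  0.23962468]), 'ee_rot': array([ 3.13994553e+00, -1.32940815e-04, -2.69587737e+00]), 'force': array([0.12441151, 0.35219258, 0.91148435]), 'moment': array([ 0.04706996, -0.02061176,  0.0327682 ]), 'gripper_force': 0.0, 'width': 0.08759238842392922}
0.014
top [[602.3, 0.0, 321.4], [0.0, 602.3, 242.7], [0.0, 0.0, 1.0]] [[0.0238, -0.9912, 0.13, 0.3582], [-0.9997, -0.0222, 0.0138, -0.0018], [-0.0108, -0.1302, -0.9914, 1.5599], [0.0, 0.0, 0.0, 1.0]]
scene [[461.4, 0.0, 318.8], [0.0, 461.4, 239.6], [0.0, 0.0, 1.0]] [[0.7099, 0.5083, -0.4876, 1.0973], [0.7043, -0.519, 0.4844, -0.5278], [-0.0068, -0.6872, -0.7264, 0.8897], [0.0, 0.0, 0.0, 1.0]]
```

View pics/top0.png

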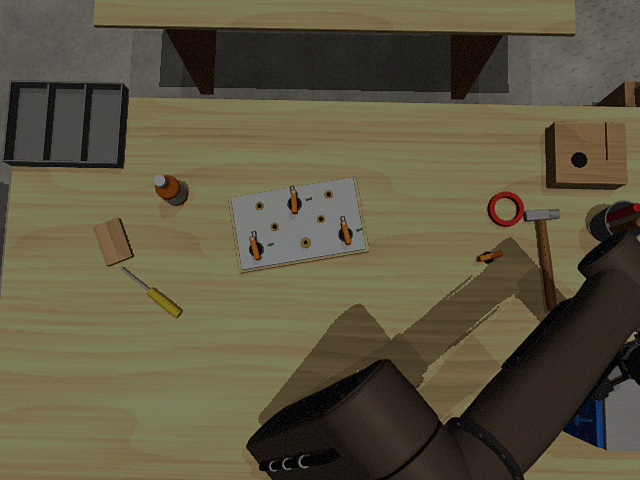

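View pics/scene0.png

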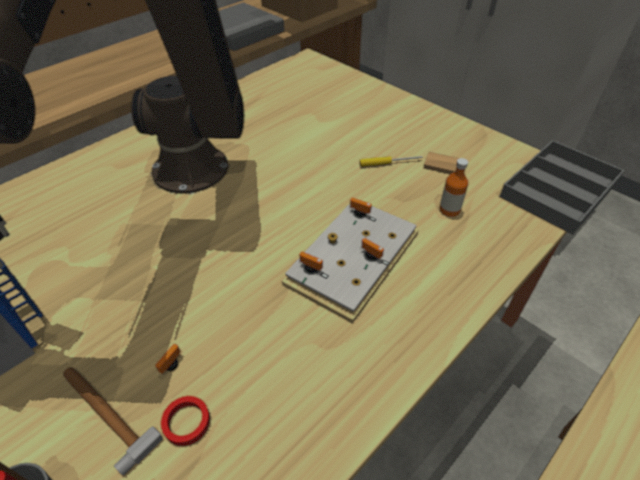

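The top view shows the jig around px (230–368, 178–272). Screw 1 is at (255,246), screw 2 at (294,200), screw 3 at (346,231) and the bush at (306,242).

```bash
cat > h.py <<'E'
import cv2,numpy as np
def ray(f,uv,z):
    uv=np.atleast_2d(uv).astype(float); M=f["cam_to_world"]
    d=np.c_[(uv-f["mtx"][:2,2])/f["mtx"][[0,1],[0,1]],np.ones(len(uv))]@M[:3,:3].T
    return M[:3,3]+d*((z-M[2,3])/d[:,2])[:,None]
def blobs(m,amin):
    c,_=cv2.findContours(m.astype(np.uint8),cv2.RETR_EXTERNAL,cv2.CHAIN_APPROX_NONE)
    return [k[:,0] for k in c if cv2.contourArea(k)>amin]
E
python3 - <<'E'
from h import *
f=dict(np.load("top0.npz")); hsv=cv2.cvtColor(f["color"],cv2.COLOR_RGB2HSV)
w=(hsv[...,1]<40)&(hsv[...,2]>110); w[:150]=0;w[300:]=0;w[:,:200]=0;w[:,400:]=0
b=max(blobs(w,500),key=len); p=ray(f,b,.04)[:,:2]
r=cv2.minAreaRect(p.astype(np.float32)*1000); print("jig",r); 
box=cv2.boxPoints(r); c=np.array(r[0])/1000
# long axis -> y
e=[box[1]-box[0],box[2]-box[1]]; L=max(e,key=np.linalg.norm); L=L/np.linalg.norm(L); L*=np.sign(L[1]); X=np.array([L[1],-L[0]])
yaw=np.arctan2(X[1],X[0]);print("yaw",yaw)
for x,y in((-50,115),(50,0),(-50,-115)): print("screw",c+X*x/1000+L*y/1000)
o=(hsv[...,0]>6)&(hsv[...,0]<18)&(hsv[...,1]>170)&(hsv[...,2]>120); o[:150]=0;o[300:]=0
for k in blobs(o,15):
    q=ray(f,k,.084)[:,:2]; rr=cv2.minAreaRect(q.astype(np.float32)*1000); print(k.mean(0),rr)
E
```

```text
jig ((608.4985961914062, 81.64746856689453), (188.0462646484375, 318.06024169921875), 10.8879976272583)
yaw 0.19003157
screw [0.53767635 0.18513277]
screw [0.65759851 0.09109196]
screw [ 0.58112102 -0.04072682]
[486.36363636 256.15151515] ((526.9957885742188, -389.1745910644531), (10.097931861877441, 32.614776611328125), 15.332763671875)
[254.4  247.04] ((536.8012084960938, 184.5730438232422), (55.733421325683594, 11.361159324645996), 16.11887550354004)
[345.69090909 231.29090909] ((580.657958984375, -41.04794692993164), (55.1435661315918, 11.414883613586426), 14.983665466308594)
[293.28846154 200.07692308] ((656.5035400390625, 90.75685119628906), (53.95268630981445, 10.887665748596191), 5.247430801391602)
```

```bash
cat >> h.py <<'E'
def rel(x,y,z,yaw):
    from station import status
    s=status.get_state(); p=s["eef_pos"]; th=s["ee_rot"][2]
    d=np.array([x,y,z])-p
    print("shift mm",[round(1000*v,1) for v in(np.cos(th)*d[0]+np.sin(th)*d[1],np.sin(th)*d[0]-np.cos(th)*d[1],-d[2])],"turn",round(th-yaw,3))
E
python3 -m jog '[[0,[-250,190,0],-1.4],[0,[-250,190,0],-1.4],[0,[-250,190,0],-1.4],[0,[-250,190,0],-1.4],[0,[-250,190,0],-1.4],[0,[-250,190,0],-1.4],[0,[-250,190,0],-1.4],[0,[-506,387,0],-2.9],[0,[-506,387,0],-2.9],[0,[-506,387,0],-2.9],[0,[-506,387,0],-2.9],[0,[-506,387,0],-2.9],[0,[-506,387,0],-2.9],[0,[-506,387,0],-2.9],[0,[-506,387,0],-2.9],[0,[-506,387,0],-2.9],[0,[-506,387,0],-2.9],[0,[-506,387,0],-2.9]]' 20
python3 - <<'E'
from station import optics
from h import *
f=optics.grab_frame("wrist"); cv2.imwrite("pics/w1.png",f["color"][:,:,::-1]); np.savez("w1.npz",**f); print(f["mtx"].round(1).tolist(),f["cam_to_world"].round(4).tolist())
rel(.581,-.041,.071,.22)
E
```

```text
t: 2.35
eef_pos: [0.5806, -0.0417, 0.2404]
ee_rot: [-3.142, 0.0, 0.202]
force: [0.7, 0.3, 0.5]
width: 0.0439
gripper_force: 0.0
[[381.9, 0.0, 321.0], [0.0, 381.9, 236.1], [0.0, 0.0, 1.0]] [[0.2008, -0.938, -0.2826, 0.6571], [-0.9796, -0.192, -0.0588, -0.0252], [0.0009, 0.2886, -0.9574, 0.3838], [0.0, 0.0, 0.0, 1.0]]
shift mm [np.float64(0.5), np.float64(-0.6), np.float64(169.4)] turn -0.018
```

View pics/w1.png

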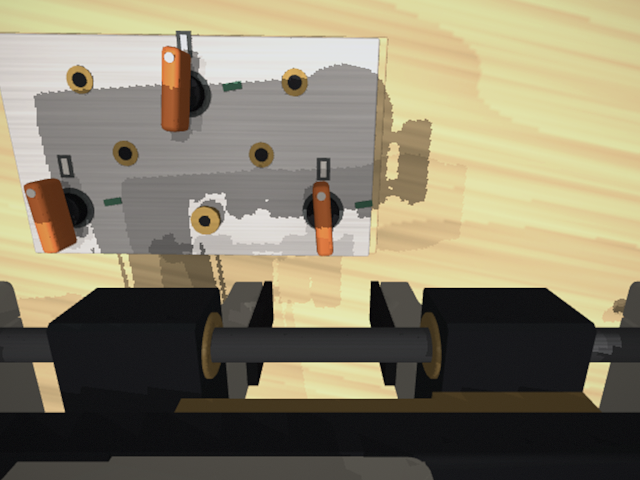

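Wrist view: the knob dots are at (321,192) for screw 3, (169,57) for screw 2 and (30,193) for screw 1. All three point at or near their white start marks.

```bash
python3 - <<'E'
from h import *
f=dict(np.load("w1.npz"))
S=np.array([[.5372,.1849],[.657,.0909],[.5809,-.0409]])
for s,uv in zip(S,((30,193),(169,57),(321,192))):
    p=ray(f,uv,.084)[0,:2]; d=p-s; print(p.round(4),np.linalg.norm(d).round(4),"bar yaw",np.arctan2(d[1],d[0]).round(3))
# top-face centres via brightest orange
hsv=cv2.cvtColor(f["color"],cv2.COLOR_RGB2HSV)
o=(hsv[...,0]>4)&(hsv[...,0]<16)&(hsv[...,1]>180)&(hsv[...,2]>60); o[270:]=0
for k in blobs(o,300):
    rr=cv2.minAreaRect(ray(f,k,.084)[:,:2].astype(np.float32)*1000); print(k.mean(0).round(),rr)
E
```

```text
[0.5573 0.1895] 0.0206 bar yaw 0.225
[0.6783 0.0903] 0.0213 bar yaw -0.026
[ 0.6043 -0.0362] 0.0239 bar yaw 0.197
[322. 218.] ((582.9479370117188, -41.906089782714844), (60.51294708251953, 13.834980964660645), 16.289472579956055)
[ 48. 216.] ((541.4822387695312, 172.834716796875), (58.93425369262695, 29.818317413330078), 16.604631423950195)
[173.  89.] ((656.737548828125, 83.42595672607422), (57.67610168457031, 20.222436904907227), 4.73408842086792)
```

```bash
python3 -m jog '[[0,[1,0,50],-0.04],[0,[1,0,100],-0.04],[0,[1,0,140],-0.04],[0,[1,0,158],-0.04],[0,[1,0,168],-0.04],[0,[1,0,168],-0.04],[-1,[1,0,168],-0.04],[-1,[1,0,168],-0.04],[-1,[1,0,168],-0.04],[-1,[1,0,168],-0.04],[-1,[1,0,168],-0.04]]' 20; python3 -c "
from station import status
s=status.get_state();print(s['force'],s['moment'],s['gripper_force'])"
```

```text
t: 3.78
eef_pos: [0.5821, -0.0424, 0.0731]
ee_rot: [3.14, -0.0, 0.245]
force: [1.1, -5.2, 0.9]
width: 0.0137
gripper_force: 19.9
[ 1.09404087 -5.19283714  0.88816774] [-2.25868502 -0.28490614  0.11074753] 19.94027316570282
```

```bash
cat > m.py <<'E'
from station import status
s=status.get_state();print("Mz",s['moment'].round(3),s['force'].round(1),"yaw",s['ee_rot'][2].round(3),"g",round(s['gripper_force'],1),"q6",s["q"][5].round(3),"tau6",s["joint_efforts"][5].round(3))
E
python3 -m jog '[[-1,[0,0.6,0],0.04],[-1,[0,0.6,0.2],0.1],[-1,[0,0.6,0.2],0.1]]'>/dev/null; python3 m.py
python3 -m jog '[[-1,[0,0,0.1],0.05],[-1,[0,0,0.2],0.1],[-1,[0,0,0.2],0.1]]'>/dev/null; python3 m.py
python3 -m jog '[[-1,[0,0,0.1],0.05],[-1,[0,0,0.2],0.1],[-1,[0,0,0.2],0.1]]'>/dev/null; python3 m.py
```

```text
Mz [-2.023 -0.145 -0.021] [ 0.8 -5.   2.8] yaw 0.145 g 20.0 q6 1.452 tau6 -0.459
Mz [-2.471 -0.236 -0.042] [ 2.1 -5.7  2.5] yaw 0.045 g 20.0 q6 1.353 tau6 -0.289
Mz [-2.871 -0.323  0.037] [ 1.1 -6.6  2.4] yaw -0.055 g 20.0 q6 1.253 tau6 -0.292
```

```bash
for i in 1; do python3 -m jog '[[-1,[0,1,0.1],0.05],[-1,[0,1,0.2],0.1],[-1,[0,1,0.2],0.1]]'>/dev/null; python3 m.py; python3 m.py
python3 -m jog '[[-1,[0,0,0.1],0.05],[-1,[0,0,0.2],0.1],[-1,[0,0,0.2],0.1]]'>/dev/null; python3 m.py; done
```

```text
Mz [-1.792 -0.229 -0.044] [ 0.2 -4.2  3.4] yaw -0.154 g 20.0 q6 1.155 tau6 -0.366
Mz [-1.792 -0.229 -0.044] [ 0.2 -4.2  3.4] yaw -0.154 g 20.0 q6 1.155 tau6 -0.366
Mz [-2.089 -0.136  0.028] [-0.  -5.   3.9] yaw -0.254 g 20.0 q6 1.055 tau6 -0.31
```

```bash
python3 -m jog '[[-1,[0,1,0.1],0.05],[-1,[0,1,0.2],0.1],[-1,[0,1,0.2],0.1]]'>/dev/null; python3 m.py
python3 -m jog '[[-1,[0,0,0.1],0.05],[-1,[0,0,0.2],0.1],[-1,[0,0,0.2],0.1]]'>/dev/null; python3 m.py
```

```text
Mz [-0.516 -0.042  0.083] [-0.4 -1.3  5. ] yaw -0.353 g 20.0 q6 0.957 tau6 -0.503
Mz [-0.757  0.064  0.24 ] [-0.4 -1.6  6.5] yaw -0.453 g 20.0 q6 0.858 tau6 -0.57
```

```bash
python3 m.py; python3 -m jog '[[-1,[0,0,0],0],[-1,[0,0,0],0]]'>/dev/null; python3 m.py
python3 -m jog '[[-1,[0,0,0.1],0.06],[-1,[0,0,0.1],0.06]]'>/dev/null; python3 m.py
```

```text
Mz [-0.757  0.064  0.24 ] [-0.4 -1.6  6.5] yaw -0.453 g 20.0 q6 0.858 tau6 -0.57
Mz [-0.793  0.087  0.213] [ 0.3 -1.2  6. ] yaw -0.453 g 20.0 q6 0.858 tau6 -0.231
Mz [-0.877  0.101  0.359] [-0.3 -2.5  6.4] yaw -0.513 g 20.1 q6 0.797 tau6 -0.701
```

Screw 3 is binding: Mz went from 0.03 to 0.36 N m as I turned. I'll turn it back to its start mark.

```bash
python3 -m jog '[[-1,[0,0,-0.1],-0.07],[-1,[0,0,-0.3],-0.15],[-1,[0,0,-0.4],-0.22],[-1,[0,0,-0.6],-0.3],[-1,[0,0,-0.7],-0.37],[-1,[0,0,-0.9],-0.45],[-1,[0,0,-1],-0.52],[-1,[0,0,-1.2],-0.6],[-1,[0,0,-1.3],-0.66],[-1,[0,0,-1.4],-0.7],[-1,[0,0,-1.4],-0.7],[-1,[0,0,-1.4],-0.7]]'; python3 m.py
python3 -m jog '[[0,[0,0,0],0],[0,[0,0,0],0],[0,[0,0,0],0],[0,[0,0,-40],0],[0,[0,0,-100],0],[0,[0,0,-150],0],[0,[0,0,-168],0],[0,[0,0,-168],0]]'
python3 - <<'E'
from station import optics
from h import *
f=optics.grab_frame("wrist"); cv2.imwrite("pics/w2.png",f["color"][:,:,::-1]); np.savez("w2.npz",**f)
rel(.657,.0905,.24,.06)
E
```

```text
t: 8.4
eef_pos: [0.5821, -0.0429, 0.0729]
ee_rot: [-3.141, -0.002, 0.187]
force: [-0.6, 4.1, 4.7]
width: 0.014
gripper_force: 20.0
Mz [ 1.296  0.296 -0.019] [-0.6  4.1  4.7] yaw 0.187 g 20.0 q6 1.498 tau6 -0.011
t: 9.4
eef_pos: [0.5821, -0.0439, 0.2421]
ee_rot: [-3.141, -0.003, 0.184]
force: [0.2, -0.4, -0.7]
width: 0.0439
gripper_force: 0.0
shift mm [np.float64(99.0), np.float64(-118.4), np.float64(0.4)] turn 0.124
```

View pics/w2.png

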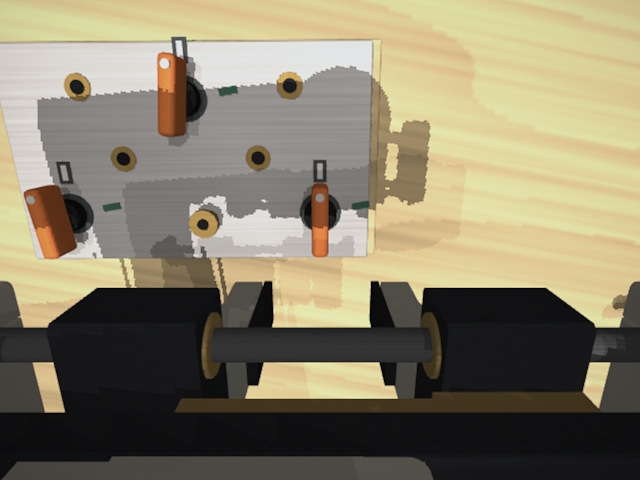

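Screw 3's dot is at (320,198), in line with its start mark at (320,171). On to screw 2.

```bash
python3 -m jog '[[0,[50,-60,0],0.11],[0,[99,-117,0],0.11],[0,[99,-117,0],0.11],[0,[99,-117,40],0.11],[0,[99,-117,90],0.11],[0,[99,-117,135],0.11],[0,[99,-117,160],0.11],[0,[99,-117,169],0.11],[0,[99,-117,169],0.11],[-1,[99,-117,169],0.11],[-1,[99,-117,169],0.11],[-1,[99,-117,169],0.11],[-1,[99,-117,169],0.11],[-1,[99,-117,169],0.11]]' 20; python3 m.py
```

```text
t: 11.2
eef_pos: [0.6577, 0.0889, 0.0721]
ee_rot: [3.141, -0.001, 0.074]
force: [-0.2, -2.0, 4.3]
width: 0.014
gripper_force: 20.0
Mz [-0.898  0.268 -0.008] [-0.2 -2.   4.3] yaw 0.074 g 20.0 q6 1.217 tau6 0.03
```

```bash
python3 -m jog '[[-1,[0,0,0.1],0.06],[-1,[0,0,0.2],0.12],[-1,[0,0,0.4],0.18],[-1,[0,0,0.5],0.24],[-1,[0,0,0.6],0.3],[-1,[0,0,0.7],0.36],[-1,[0,0,0.8],0.42],[-1,[0,0,0.8],0.42]]' >/dev/null; python3 m.py
python3 -m jog '[[-1,[0,0,0.1],0.06],[-1,[0,0,0.2],0.12],[-1,[0,0,0.4],0.18],[-1,[0,0,0.5],0.24],[-1,[0,0,0.5],0.24]]' >/dev/null; python3 m.py
```

```text
Mz [-2.003  0.185 -0.089] [-0.3 -5.4  5.6] yaw -0.345 g 20.0 q6 0.797 tau6 -0.457
Mz [-2.378  0.263 -0.054] [-0.9 -5.6  6.6] yaw -0.585 g 20.0 q6 0.558 tau6 -0.342
```

Screw 2 is sound at about 0.78 rad, with no rise in torque. I'll run it home.

```bash
python3 -m jog '[[-1,[0,0.5,0.1],0.06],[-1,[0,0.5,0.2],0.12],[-1,[0,0.5,0.4],0.18],[-1,[0,0.5,0.5],0.24],[-1,[0,0.5,0.6],0.3],[-1,[0,0.5,0.6],0.3]]' >/dev/null; python3 m.py
python3 -m jog '[[-1,[0,0,0.1],0.06],[-1,[0,0,0.2],0.12],[-1,[0,0,0.4],0.18],[-1,[0,0,0.5],0.24],[-1,[0,0,0.6],0.3],[-1,[0,0,0.6],0.3]]' >/dev/null; python3 m.py
```

```text
Mz [-2.171  0.343 -0.038] [-0.6 -5.7  6. ] yaw -0.885 g 20.0 q6 0.258 tau6 -0.34
Mz [-2.248  0.567 -0.075] [-1.6 -5.6  6.6] yaw -1.185 g 20.0 q6 -0.042 tau6 -0.338
```

```bash
python3 -m jog '[[-1,[0,0,0.1],0.05],[-1,[0,0,0.1],0.05]]' >/dev/null; python3 m.py
python3 -m jog '[[0,[0,0,0],0.03],[0,[0,0,0],0.03],[0,[0,0,0],0.03],[0,[0,0,-40],0.03],[0,[0,0,-100],0.03],[0,[0,0,-150],0],[0,[0,0,-168],0],[0,[0,0,-168],0]]'
python3 -c "
from h import *
rel(.5375,.1835,.24,.275)"
```

```text
Mz [-2.3    0.643  0.352] [-1.1 -7.   6.6] yaw -1.234 g 20.1 q6 -0.091 tau6 -0.691
t: 15.58
eef_pos: [0.6576, 0.0891, 0.2381]
ee_rot: [-3.139, 0.0, -1.236]
force: [-1.0, 0.4, -0.7]
width: 0.0436
gripper_force: 0.0
shift mm [np.float64(-128.6), np.float64(82.4), np.float64(-1.9)] turn -1.511
```

```bash
python3 -m jog '[[0,[-60,40,0],-1.51],[0,[-120,78,0],-1.51],[0,[-129,82,0],-1.51],[0,[-129,82,0],-1.51],[0,[-129,82,0],-1.51],[0,[-129,82,0],-1.51],[0,[-129,82,0],-1.51],[0,[-129,82,0],-1.51],[0,[-129,82,0],-1.51],[0,[-129,82,0],-1.51],[0,[-129,82,0],-1.51]]'
python3 - <<'E'
from station import optics
from h import *
f=optics.grab_frame("wrist"); cv2.imwrite("pics/w3.png",f["color"][:,:,::-1])
rel(.5375,.1835,.0725,.275)
hsv=cv2.cvtColor(f["color"],cv2.COLOR_RGB2HSV)
o=(hsv[...,0]>4)&(hsv[...,0]<16)&(hsv[...,1]>180)&(hsv[...,2]>60); o[270:]=0
for k in blobs(o,300):
    rr=cv2.minAreaRect(ray(f,k,.084)[:,:2].astype(np.float32)*1000); print(k.mean(0).round(),rr)
E
```

```text
t: 16.95
eef_pos: [0.5371, 0.1835, 0.2364]
ee_rot: [3.141, 0.001, 0.272]
force: [0.3, -0.5, 0.5]
width: 0.044
gripper_force: 0.0
shift mm [np.float64(0.3), np.float64(0.1), np.float64(164.1)] turn -0.003
[590. 233.] ((583.0454711914062, -29.667909622192383), (54.967769622802734, 29.846908569335938), 8.221796989440918)
[322. 219.] ((539.049560546875, 184.20355224609375), (60.20363998413086, 13.538116455078125), 15.965758323669434)
[481. 105.] ((654.3314208984375, 94.899169921875), (13.94508171081543, 62.9433479309082), 20.906681060791016)
```

View pics/w3.png

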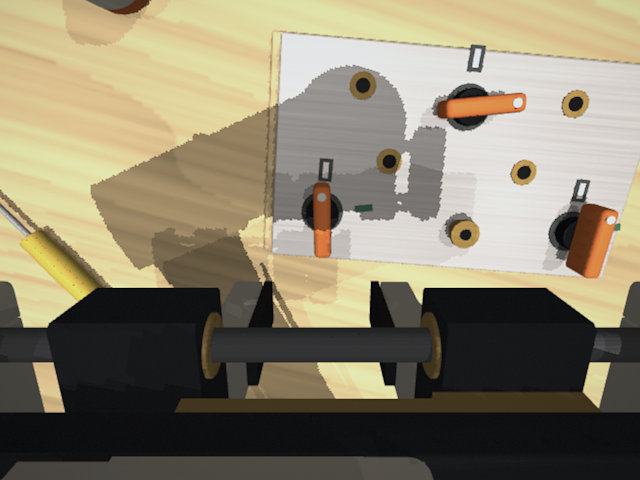

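Screw 2's dot, at (517,102), is over its green mark, so it is home. Screw 1's bar, at (322,219), lines up with the jaws. I'll grip it.

```bash
python3 -m jog '[[0,[1,0,50],0],[0,[1,0,100],0],[0,[1,0,140],0],[0,[1,0,156],0],[0,[1,0,164],0],[0,[1,0,164],0],[-1,[1,0,164],0],[-1,[1,0,164],0],[-1,[1,0,164],0],[-1,[1,0,164],0],[-1,[1,0,164],0]]' 20; python3 m.py
python3 -m jog '[[-1,[0,0,0.1],0.06],[-1,[0,0,0.2],0.12],[-1,[0,0,0.4],0.18],[-1,[0,0,0.5],0.24],[-1,[0,0,0.6],0.3],[-1,[0,0,0.7],0.36],[-1,[0,0,0.8],0.42],[-1,[0,0,0.8],0.42]]' >/dev/null; python3 m.py
```

```text
t: 18.38
eef_pos: [0.5385, 0.1835, 0.0732]
ee_rot: [3.141, -0.0, 0.274]
force: [1.9, -3.5, 3.5]
width: 0.014
gripper_force: 20.0
Mz [-1.596 -0.395  0.082] [ 1.9 -3.5  3.5] yaw 0.274 g 20.0 q6 1.172 tau6 -0.04
Mz [-2.993 -0.992 -0.006] [ 2.5 -8.4  3.7] yaw -0.147 g 20.0 q6 0.751 tau6 -0.355
```

```bash
python3 -m jog '[[-1,[0,0,0.1],0.06],[-1,[0,0,0.2],0.12],[-1,[0,0,0.4],0.18],[-1,[0,0,0.5],0.24],[-1,[0,0,0.5],0.24]]' >/dev/null; python3 m.py
python3 -m jog '[[-1,[0,0,0.1],0.06],[-1,[0,0,0.2],0.12],[-1,[0,0,0.4],0.18],[-1,[0,0,0.4],0.18]]' >/dev/null; python3 m.py
```

```text
Mz [-3.63  -1.038 -0.022] [ 3.4 -9.3  4.4] yaw -0.387 g 20.0 q6 0.511 tau6 -0.355
Mz [-4.056 -0.898 -0.05 ] [  1.3 -10.9   4.9] yaw -0.567 g 20.0 q6 0.331 tau6 -0.353
```

```bash
python3 -m jog '[[-1,[0.5,0.8,0.1],0.06],[-1,[0.5,0.8,0.2],0.12],[-1,[0.5,0.8,0.4],0.18],[-1,[0.5,0.8,0.5],0.24],[-1,[0.5,0.8,0.6],0.3],[-1,[0.5,0.8,0.7],0.36],[-1,[0.5,0.8,0.8],0.42],[-1,[0.5,0.8,1],0.5],[-1,[0.5,0.8,1.1],0.56],[-1,[0.5,0.8,1.1],0.56]]' >/dev/null; python3 m.py
python3 -m jog '[[-1,[0,0,0.1],0.06],[-1,[0,0,0.2],0.1],[-1,[0,0,0.2],0.1]]' >/dev/null; python3 m.py
```

```text
Mz [-3.413  0.429 -0.057] [-1.2 -9.1  6.6] yaw -1.127 g 20.0 q6 -0.228 tau6 -0.347
Mz [-3.413  0.718  0.221] [-1.5 -8.3  8. ] yaw -1.226 g 20.0 q6 -0.327 tau6 -0.491
```

The stop can be felt, so I'll release, lift and look.

```bash
python3 -m jog '[[0,[0,0,0],0],[0,[0,0,0],0],[0,[0,0,0],0],[0,[0,0,-40],0],[0,[0,0,-100],0],[0,[0,0,-150],0],[0,[-100,0,-190],0],[0,[-100,0,-190],-0.8],[0,[-100,0,-190],-0.8],[0,[-100,0,-190],-0.8],[0,[-100,0,-190],-0.8],[0,[-100,0,-190],-0.8]]'
python3 - <<'E'
from station import optics
from h import *
f=optics.grab_frame("wrist"); cv2.imwrite("pics/w4.png",f["color"][:,:,::-1])
f=optics.grab_frame("top"); cv2.imwrite("pics/t4.png",f["color"][:,:,::-1])
E
```

```text
t: 23.62
eef_pos: [0.5043, 0.2774, 0.2597]
ee_rot: [-3.141, 0.0, -0.422]
force: [-0.6, -0.2, 0.2]
width: 0.0443
gripper_force: 0.0
```

View pics/w4.png

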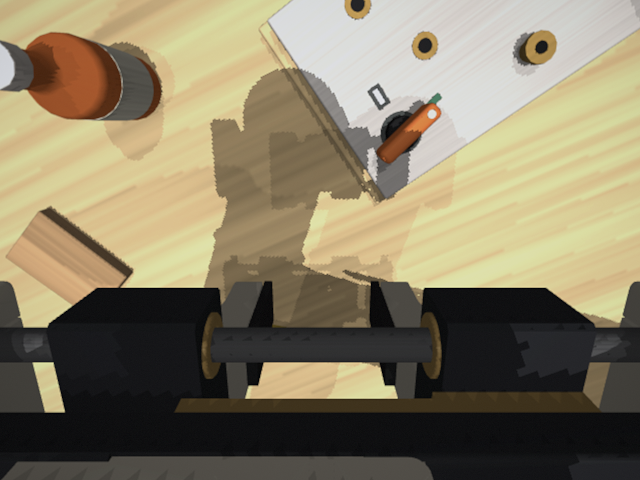

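Screw 1's dot, at (433,114), points at its green mark at (436,99). Screw 2 was seen at its green mark and screw 3 at its start mark, and the gripper is clear of everything.

```bash
python3 -c "
from station import order
print(order.job_done())"
```

```text
the job is handed in; nothing more can be done
None
```

Screws 1 and 2 are fully home; screw 3 was the crossed one, stopped at about 0.3 N m when it began to bind and turned back to its start mark, and the job is handed in (no verdict was returned).

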